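# Tip a leaning half bottle upright on its display rest

## Robot

A 6-joint arm with a two-finger parallel gripper is mounted at the origin on a cart in front of the work surface, level with it; the furniture and walls round the work are solid. World frame = base frame: x ahead of the robot, y to its left, z up, the work surface at z = 0. Lengths are in m, angles in rad, forces in N, time in s.
With the tool pointing down it reaches from about 0.35 to 0.85 m from the base axis. Payload 8.1 kg.
Tool frame: the origin (TCP) lies at the very end of the fingers, on their centre line; the grasp point (between the pads) lies robot.tcp_to_grasp behind it (robot.tcp_to_grasp is the distance from the TCP to the grasp point, in m); z points along the fingers, y is the line along which they close (so a half turn about z gives the same grasp; the last joint's range is limited). The gripper opens to 93 mm and grips with 3 to 60 N. Pads are 15 mm wide; open, the fingers measure 128 mm over their backs; the gripper's body (75 mm by 188 mm) begins 65 mm behind the grasp point.
Start: joints at [-1.366, 0.13, 1.488, -0, 1.523, -0.085], TCP at [0.171, -0.575, 0.219] pointing down, gripper open.
Joint ranges: [-2.96, 2.96], [-0.89, 2.26], [0.02, 2.5], [-1.34, 4.48], [0, 2.73], [-2.66, 2.66]. Speed limits (rad/s): [2.39, 2.39, 2.79, 3.14, 3.14, 3.14].

## Interface

Orientations are given as a rotation vector (axis times angle).
In Python, from plant import robot gives the robot as it stands. The module is installed in compiled form; this text tells all that it offers.
- The arm moves only by the shell command python3 -m pendant 'ROWS' [FORCE]. ROWS is JSON, a list that holds one entry, the list of rows, each a list of 5 numbers: the opening, from 0 (shut) to 1 (fully open), then the shift along the tool's x, y, z in cm, then the turn about the tool's z in degrees. In form: [[[fingers, x, y, z, roll], ...]]. A call has 1 to 8 rows; each row shifts and turns the commanded pose from where the row before left it, along the tool's axes as they then stand; what a row does not reach is not made up. A row lasts 1/10 s, in which the tool goes at most 50 mm and 8.59 degrees, less where a joint would pass 70% of its speed; a pose out of reach is approached as far as the arm can. A call is refused whole if a number of a shift passes 5 or a number of a turn 8.59, either way. A call with a gripper value outside its range is refused whole. The fingers move at their own pace and stop on an object; FORCE is the grip in N (left out, the last holds). Time passes only in rows, so rows that do not move let the fingers close. It gives the time, the measured TCP pose, the force, the opening and the grip force at its end, in the units of the state.
- robot.read_state(): the state, without advancing time (a new reading comes with each control period).
- robot.read_camera(name): name is "side" or "top" or "wrist"; returns a dict with "img" (384x512x3 uint8, blue, green, red), "K" (3x3 intrinsics, pixels), "pose" (4x4, takes a point from camera to world coordinates). Camera axes: x right, y up, looking along -z (the intrinsics and any distortion apply to the point x, -y, -z); pixel columns grow to the right and rows downward; lengths in m; the calibration is good to about 2 mm. A picture is of the moment at which its call begins. There is no depth.
- robot.close_job(): hands the job in; it is judged then, once.
The state is a dict: "t": time; "q": joint angles; "dq": joint speeds; "joint_torque": joint torques, N m; "tool_pos": TCP position; "orientation": TCP orientation; "force": force on the tool from outside, world axes, zero at the start; "wrist_torque": the same for the moment, N m; "opening": finger opening in m; "gripper_force": force on a finger pad.
Only numpy, scipy, OpenCV 4.12 (cv2) and the standard library are available. Lean on these libraries where they do the work, as an engineer would, in place of code of your own. Each camera call takes 0.05 s, during which the arm holds its last target. There are 200 camera calls.

## Task

The half bottle leans back on the sloped wooden display rest. Hook or push its neck and tip it up on its heel, without lifting it off the foot board, until it stands upright by itself on the round dark mark of the board; do not let it fall over, leave the other things on the table where they are, and let go.

Things in the scene. Friction and masses are not known exactly. Their poses are not given: they have to be found in the camera images.
- half_bottle: Loose full half bottle, dark glass, red foil; 62 mm wide (flat foot 59 mm), 243 mm tall, about 0.72 kg. Origin: centre of its underside; z axis runs up to the mouth. Starts leaning about 0.5 rad from vertical. Centre of mass about 110 mm up: once it leans less than about 0.26 rad it falls upright by itself and may rock; a finger kept loosely on the other side of the neck checks it.
- neck (a point): Point on the bottle's axis 200 mm above its underside, at the foiled neck. The solid is a cylinder to about 150 mm up, then tapers evenly to 28 mm across at the mouth; about 43 mm across here, 36 mm at 220 mm up (a little wider than the visible neck).
- bottle_rest: Fixed wooden display rest. Origin: on the table below the centre of the round dark flush mark (80 mm wide) where the bottle shall stand. x axis: the way the bottle leans; z up. Foot board x -55 to +160 mm, y +-58 mm, top at z = 14 mm.
- heel (a point): Fixed point of the rest on the board's top, 29 mm along its x from the mark's centre: where the edge of the leaning bottle's foot touches, and about which it tips; board friction keeps it from slipping.
- slope_top (a point): Fixed point in the middle of the upper edge of the rest's slope, 135 mm above the table. The slope leans 0.5 rad, is 94 mm wide, has a 13 mm high rail each side (68 mm between) and carries the bottle's lower 138 mm; shoulder and neck stick out free beyond it.
- candle_cup: Red glass candle cup, 68 mm wide, 70 mm tall, loose bystander. Origin: centre of its underside.
- champagne_stopper: Mushroom-shaped cork, 32 mm wide, 49 mm tall, standing, loose bystander. Origin: centre of its underside.
- corkscrew: Folded red waiter's corkscrew, 115 x 33 x 13 mm, loose bystander. Origin: centre of its underside.
- stopper: Cork bottle stopper standing on its dark knob, 35 mm wide, 53 mm tall, loose bystander. Origin: centre of its underside.

How it is judged:
By the outcome, as a careful person would: the job done as asked, in the order asked, and still so for the second after the job is handed in, with the robot touching nothing.
It also fails if it takes over 40 s, if anything falls off the work surface, if the arm or the gripper's body presses on something with over 40 N, if the wrist force passes 120 N, or if a joint passes its speed limit or range.

## Working session

There is one attempt and no reset: what is moved stays moved. The work goes in short steps, Python scripts to look and compute and a shell command to move; the robot and the scene stay as the last step left them, time stands still between calls to the robot, and variables do not carry over. Pictures are saved under pics/ and viewed, at most 10 in all, crops included, and the job is handed in when it is done.

```bash
mkdir -p pics; cat > h.py <<'E'
import numpy as np, cv2
from plant import robot
def snap(n,f):
    c=robot.read_camera(n); cv2.imwrite('pics/'+f+'.png',c['img']); np.savez('pics/'+n+'.npz',K=c['K'],pose=c['pose'],img=c['img']); return c
def load(n): return np.load('pics/'+n+'.npz')
def ray(n,u,v):
    c=load(n); d=np.linalg.inv(c['K'])@[u,v,1.]; d=np.array([d[0],-d[1],-d[2]]); return c['pose'][:3,3], c['pose'][:3,:3]@d
def atz(n,u,v,z):
    o,d=ray(n,u,v); return o+d*(z-o[2])/d[2]
def proj(n,p):
    c=load(n); q=np.linalg.inv(c['pose'])@[*p,1.]; w=c['K']@[q[0],-q[1],-q[2]]; return w[:2]/w[2]
def tri(n1,a,n2,b):
    o1,d1=ray(n1,*a); o2,d2=ray(n2,*b); A=np.c_[d1,-d2]; s=np.linalg.lstsq(A,o2-o1,rcond=None)[0]
    return (o1+d1*s[0]+o2+d2*s[1])/2, np.linalg.norm(o1+d1*s[0]-o2-d2*s[1])
E
python3 - <<'E'
from h import *
for n in ('side','top'):
    c=snap(n,n+'0'); print(n,c['K'].round(1).tolist(),c['pose'].round(3).tolist())
s=robot.read_state(); print(s['tool_pos'],s['orientation'],s['force'],robot.tcp_to_grasp,s['t'])
a=np.hstack([cv2.imread('pics/side0.png'),cv2.imread('pics/top0.png')]); 
E
```

```text
side [[350.7, 0.0, 254.2], [0.0, 350.7, 191.9], [0.0, 0.0, 1.0]] [[-0.999, 0.047, -0.021, 0.464], [-0.046, -0.632, 0.774, 0.512], [0.023, 0.774, 0.633, 0.703], [0.0, 0.0, 0.0, 1.0]]
top [[462.6, 0.0, 253.5], [0.0, 462.6, 195.4], [0.0, 0.0, 1.0]] [[-0.027, 0.993, -0.115, 0.354], [-1.0, -0.029, -0.011, -0.196], [-0.014, 0.115, 0.993, 1.356], [0.0, 0.0, 0.0, 1.0]]
[ 0.17137777 -0.57447975  0.21772414] [-3.10708578e+00 -4.53345952e-01  1.21642352e-04] [-0.52512778 -0.26950415 -0.18720044] 0.0188 0.1
```

View pics/side0.png

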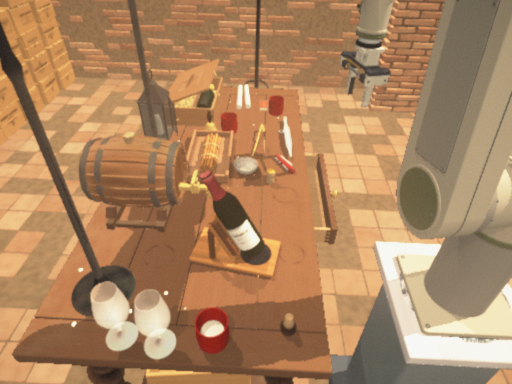

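View pics/top0.png

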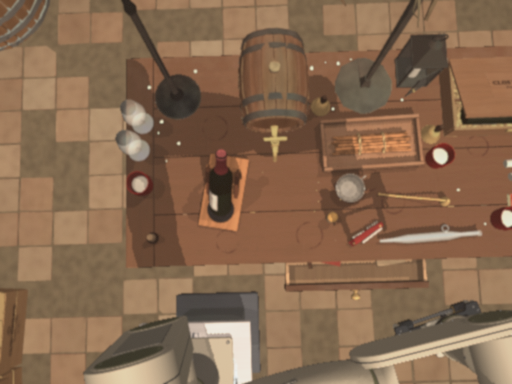

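The side view shows the bottle at about (238,225) with its mouth near (205,176), and the rest's board around (235,255). The top view shows the bottle's foot near (220,208) and its mouth near (221,155), so it leans away from the robot. The barrel tap is at (275,140). I'll enlarge both.

```bash
python3 - <<'E'
from h import *
a=load('side')['img'][150:290,150:330]; b=load('top')['img'][110:250,170:310]
cv2.imwrite('pics/crop.png',np.hstack([cv2.resize(a,None,fx=2.9,fy=2.9*1.0,interpolation=2)[:406],np.zeros((406,2,3),np.uint8)]))
A=cv2.resize(a,(720,560),interpolation=2); cv2.imwrite('pics/cs.png',A)
cv2.imwrite('pics/ct.png',cv2.resize(b,(560,560),interpolation=2))
E
```

```text
(no output)
```

View pics/cs.png

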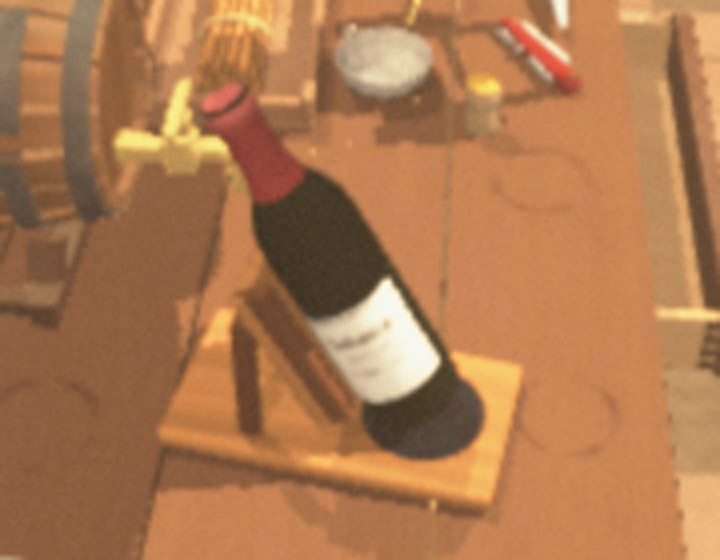

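View pics/ct.png

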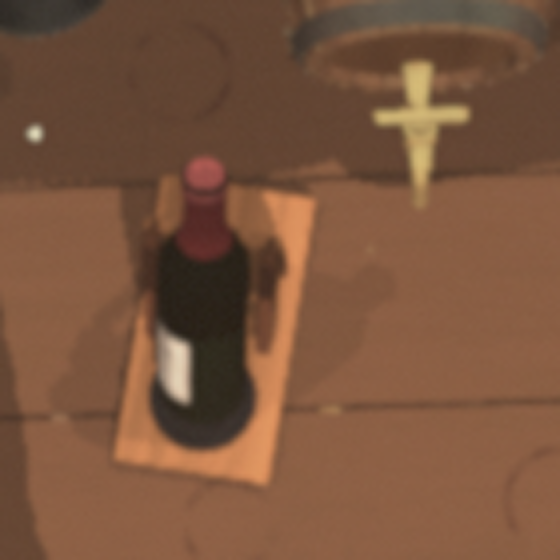

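```bash
cat > m.py <<'E'
from h import *
T=lambda u,v:(170+u/4-.4,110+v/4-.4); S=lambda u,v:(150+u/4-.4,150+v/4-.4)
c=[atz('top',*T(*p),.014) for p in [(115,460),(268,487),(316,197),(160,175)]]
print('top corners',np.round(c,4).tolist())
print([np.linalg.norm(c[i]-c[(i+1)%4]).round(4) for i in range(4)])
print('side corners',[atz('side',*S(*p),.014).round(4).tolist() for p in [(490,508),(520,365),(160,440)]])
c=np.array(c); X=((c[2]+c[3])-(c[0]+c[1])); 
m=tri('side',S(226,97),'top',T(205,172)); print('mouth',m)
ctr=c.mean(0); yaw=np.arctan2(X[1],X[0]); ex=np.array([np.cos(yaw),np.sin(yaw),0])
mark=ctr-ex*.0525; print('yaw',yaw,'ctr',ctr,'mark',mark)
heel=mark+.029*ex
t=.5; base=heel+np.array([0,0,.0295*np.sin(t)])-ex*.0295*np.cos(t); up=np.array([0,0,np.cos(t)])+ex*np.sin(t)
for L in (.2,.22,.243): print(L,(base+up*L).round(4), proj('top',base+up*L).round(1),proj('side',base+up*L).round(1))
# spigot
for a,b in [(((120,150)),(418,65)),((232,150),(420,205)),((180,90),(420,130))]: print('tap',tri('side',S(*a),'top',T(*b)))
from scipy.spatial.transform import Rotation as R
s=robot.read_state(); print(R.from_rotvec(s['orientation']).as_matrix().round(3).tolist())
E
python3 m.py
```

```text
top corners [[0.4288, -0.0186, 0.014], [0.4061, -0.1292, 0.014], [0.6183, -0.1695, 0.014], [0.6383, -0.0547, 0.014]]
[np.float64(0.1129), np.float64(0.216), np.float64(0.1165), np.float64(0.2126)]
side corners [[0.4291, -0.0124, 0.014], [0.4099, -0.1296, 0.014], [0.6353, -0.0512, 0.014]]
mouth (array([ 0.5892876 , -0.10640976,  0.24193647]), np.float64(0.0032263505370890215))
yaw -0.17951137418795562 ctr [ 0.52285638 -0.09301434  0.014     ] mark [ 0.4712     -0.08364052  0.014     ]
0.2 [ 0.5686 -0.1013  0.2037] [220.3 164.5] [215.2 189.1]
0.22 [ 0.578  -0.103   0.2212] [220.3 159.4] [210.8 182.3]
0.243 [ 0.5889 -0.105   0.2414] [220.3 153.5] [205.5 174.3]
tap (array([ 0.69425192, -0.24506854,  0.08820748]), np.float64(0.0024338877366956507))
tap (array([ 0.60440638, -0.24257206,  0.09324321]), np.float64(0.018814246488494085))
tap (array([ 0.64096256, -0.24242481,  0.14350015]), np.float64(0.009519160026924699))
[[0.958, 0.286, -0.0], [0.286, -0.958, 0.002], [0.0, -0.002, -1.0]]
```

The measurements agree: the triangulated mouth is within 2 mm of the model, and the board measures 0.113–0.117 × 0.213–0.216 m. My plan is to straddle the neck along the rest's x axis with the tool pointing down. The rear finger then pulls and the front finger checks. First I'll raise and roll.

```bash
python3 -m pendant '[[[1,0,0,-1.5,-8],[1,0,0,-1.5,-8],[1,0,0,-1.5,-8],[1,0,0,-1.5,-8],[1,0,0,-1.5,-8],[1,0,0,-1.5,-8],[1,0,0,-0.5,-8],[1,0,0,0,-7]]]'
cat > w.py <<'E'
from h import *
from scipy.spatial.transform import Rotation as R
s=robot.read_state(); M=R.from_rotvec(s['orientation']).as_matrix(); yaw=-.1795; ex=np.array([np.cos(yaw),np.sin(yaw),0]); mark=np.array([.4712,-.0836,.014]); heel=mark+.029*ex
ey=np.array([-ex[1],ex[0],0]); d=s['tool_pos']-heel
print('t',s['t'],'yawerr deg',np.degrees(np.arctan2(M[1,1],M[0,1])-yaw),'tilt',M[:,2].round(3),'ex,ey,z(world) mm',(d@ex*1e3).round(1),(d@ey*1e3).round(1),(s['tool_pos'][2]*1e3).round(1),'open',s['opening'],'F',s['force'].round(1),'grip',s['gripper_force'])
for c in (.074,): print('cm to c=.074 in tool axes at present',(M.T@(heel+ex*c+np.array([0,0,.296])-s['tool_pos'])*100).round(2))
E
python3 w.py
```

```text
t: 0.9
tool_pos: [0.1716, -0.5753, 0.3146]
orientation: [2.407, 2.017, -0.001]
force: [-0.5, 0.7, 1.1]
opening: 0.0925
gripper_force: 0.0
t 0.9 yawerr deg 0.21438107209203877 tilt [ 0.    -0.001 -1.   ] ex,ey,z(world) mm -236.0 -537.3 314.6 open 0.09248441292435253 F [-0.5  0.7  1.1] grip 0.0
cm to c=.074 in tool axes at present [53.62 31.2   0.41]
```

```bash
python3 -m pendant '[[[1,3.5,2.0,0,0],[1,3.5,2.0,0,0],[1,3.5,2.0,0,0],[1,3.5,2.0,0,0],[1,3.5,2.0,0,0],[1,3.5,2.0,0,0],[1,3.5,2.0,0,0],[1,3.5,2.0,0,0]]]' >/dev/null; python3 w.py
```

```text
t 1.7 yawerr deg -0.12026449841897799 tilt [-0.  0. -1.] ex,ey,z(world) mm -75.3 -255.7 313.3 open 0.09291484047317135 F [-0.1 -1.1  0.8] grip 0.0
cm to c=.074 in tool axes at present [25.6  14.87  0.33]
```

```bash
python3 -m pendant '[[[1,3.5,2.0,0,0],[1,3.5,2.0,0,0],[1,3.5,2.0,0,0],[1,3.5,2.0,0,0],[1,3.5,2.0,0,0],[1,3.5,2.0,0,0],[1,3.5,2.0,0,0],[1,1.1,0.9,0,0]]]' >/dev/null; python3 -m pendant '[[[1,0,0,0,0],[1,0,0,0,0]]]' >/dev/null; python3 w.py
python3 -c "
from h import *
a=snap('top','t1')['img'][90:250,140:330]; b=snap('side','s1')['img'][50:290,130:330]
cv2.imwrite('pics/v1.png',np.hstack([cv2.resize(a,(420,354)),cv2.resize(b,(300,360))[:354]]))"
```

```text
t 2.7 yawerr deg -0.10341658149313217 tilt [-0.001 -0.    -1.   ] ex,ey,z(world) mm 73.5 -2.3 313.2 open 0.09297100318710423 F [-0.4 -1.2 -0.2] grip 0.0
cm to c=.074 in tool axes at present [0.23 0.05 0.32]
```

View pics/v1.png

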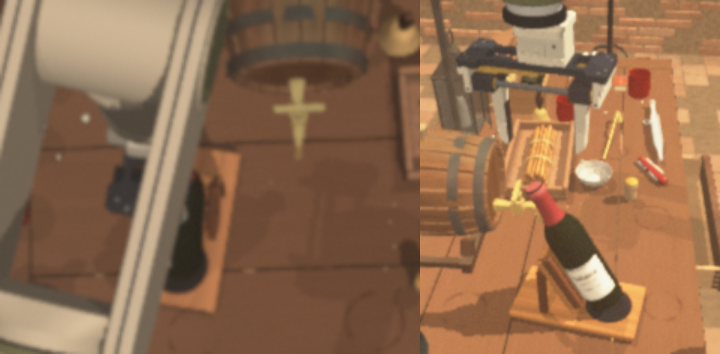

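The side view shows the fingers, at (503,115) and (583,130), straddling the mouth at (532,187) along the lean direction. I'll descend.

```bash
python3 -m pendant '[[[1,0.2,0,1.5,0],[1,0,0,1.5,0],[1,0,0,1.5,0],[1,0,0,1.5,0],[1,0,0,1.5,0],[1,0,0,1.5,0],[1,0,0,1.5,0],[1,0,0,0.6,0]]]' >/dev/null;  python3 w.py; python3 -m pendant '[[[0.9,0,-0.1,0,0],[0.8,0,-0.1,0,0],[0.71,0,0,0,0],[0.71,0,0,0,0]]]' 5 >/dev/null; python3 w.py
python3 -c "
from h import *
b=snap('side','s2')['img'][90:290,150:310]; a=snap('wrist','w2')['img']
cv2.imwrite('pics/v2.png',np.hstack([cv2.resize(b,(384,480)),cv2.resize(a,(400,480))]))"
```

```text
t 3.6 yawerr deg -0.10627155889880814 tilt [-0.003  0.001 -1.   ] ex,ey,z(world) mm 72.9 0.5 200.1 open 0.0927798377406238 F [-0.4 -0.6 -0.2] grip 0.0
cm to c=.074 in tool axes at present [ -0.05   0.08 -10.99]
t 4.0 yawerr deg -0.1119469309886452 tilt [ 0.002 -0.    -1.   ] ex,ey,z(world) mm 72.4 0.4 203.7 open 0.06788947940698885 F [ 0.2  0.5 -0. ] grip 0.0
cm to c=.074 in tool axes at present [ -0.04   0.18 -10.63]
```

View pics/v2.png

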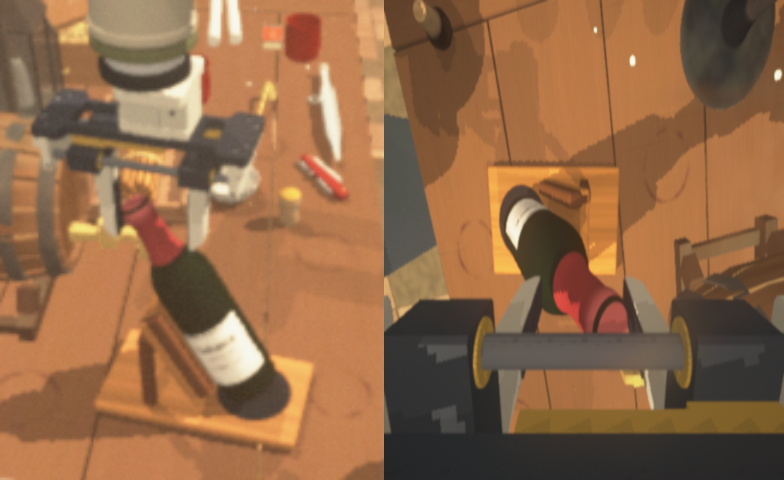

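The neck sits between the fingers: the mouth is at (135,205) in the side half and the rim is close to the rear finger at (610,310) in the wrist half. There is no contact yet, so I'll start the pull.

```bash
python3 -m pendant '[[[0.71,0,-0.6,0,0],[0.71,0,-0.6,0,0],[0.71,0,-0.6,0,0],[0.71,0,-0.6,0,0],[0.71,0,-0.6,0,0],[0.71,0,-0.6,0,0],[0.71,0,-0.6,0,0],[0.71,0,-0.4,0,0]]]' >/dev/null;  python3 w.py; 
python3 -c "
from h import *
b=snap('side','s3')['img'][90:290,150:310]; a=snap('wrist','w3')['img']
cv2.imwrite('pics/v3.png',np.hstack([cv2.resize(b,(384,480)),cv2.resize(a,(400,480))]))"
```

```text
t 4.9 yawerr deg -0.11286366049285403 tilt [-0.  0. -1.] ex,ey,z(world) mm 25.2 0.5 202.5 open 0.06604285775232262 F [0.1 0.5 0.4] grip 0.1502672999049537
cm to c=.074 in tool axes at present [ -0.04   4.88 -10.75]
```

View pics/v3.png

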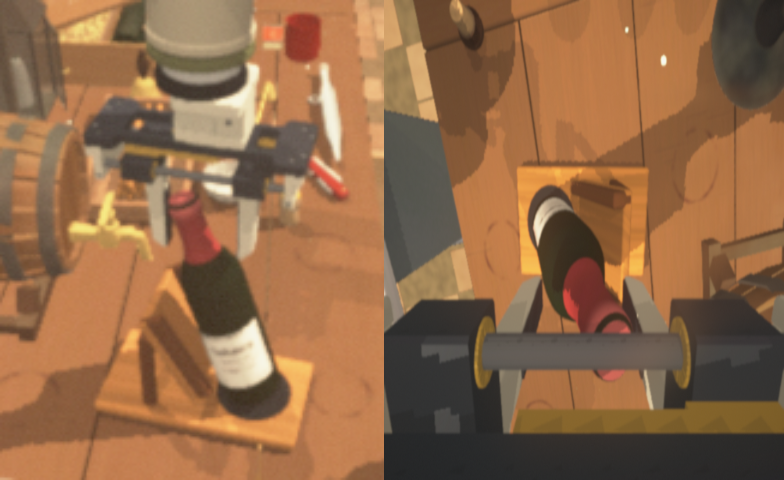

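The bottle is tipping with the heel in place: the side half shows it clear of the slope, leaning about 0.3 rad. Next I'll go slower past the balance point while narrowing the gap so the front finger catches it.

```bash
python3 -m pendant '[[[0.70,0,-0.3,0,0],[0.69,0,-0.3,0,0],[0.68,0,-0.3,0,0],[0.67,0,-0.3,0,0],[0.66,0,-0.3,0,0],[0.65,0,-0.3,0,0],[0.64,0,-0.3,0,0],[0.63,0,-0.3,0,0]]]' >/dev/null;  python3 w.py; python3 -m pendant '[[[0.62,0,-0.3,0,0],[0.61,0,-0.3,0,0],[0.60,0,-0.3,0,0],[0.60,0,-0.3,0,0],[0.60,0,-0.3,0,0],[0.60,0,0,0,0],[0.60,0,0,0,0]]]' >/dev/null;  python3 w.py; 
python3 -c "
from h import *
b=snap('side','s4')['img'][90:290,150:310]; a=snap('wrist','w4')['img']
cv2.imwrite('pics/v4.png',np.hstack([cv2.resize(b,(384,480)),cv2.resize(a,(400,480))]))"
```

```text
t 5.8 yawerr deg -0.11155756830590277 tilt [-0.  0. -1.] ex,ey,z(world) mm 1.6 0.6 202.6 open 0.059001596110668186 F [-0.6  0.5 -0.2] grip 0.2456576614986261
cm to c=.074 in tool axes at present [ -0.04   7.24 -10.74]
t 6.5 yawerr deg -0.10972233124105153 tilt [ 0. -0. -1.] ex,ey,z(world) mm -13.1 0.6 202.7 open 0.05586185555375071 F [-0.7 -0.3 -0.7] grip 0.4306084536256094
cm to c=.074 in tool axes at present [ -0.04   8.71 -10.73]
```

View pics/v4.png

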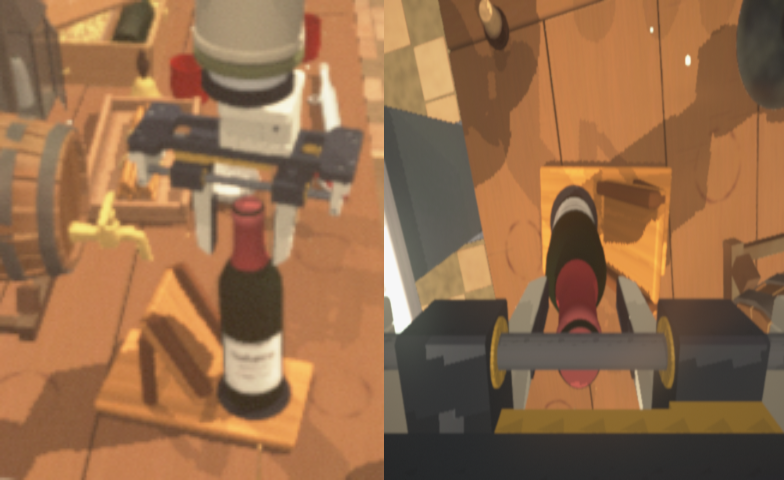

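The bottle is nearly upright and resting on the front finger, with about 0.06 rad of lean left. I'll ease it the rest of the way down.

```bash
python3 -m pendant '[[[0.60,0,-0.2,0,0],[0.60,0,-0.2,0,0],[0.60,0,-0.2,0,0],[0.60,0,-0.2,0,0],[0.60,0,-0.2,0,0],[0.60,0,-0.2,0,0],[0.60,0,-0.2,0,0],[0.60,0,-0.2,0,0]]]' >/dev/null;  python3 -m pendant '[[[0.60,0,0,0,0],[0.60,0,0,0,0],[0.60,0,0,0,0],[0.60,0,0,0,0],[0.60,0,0,0,0]]]' >/dev/null;  python3 w.py; 
python3 -c "
from h import *
b=snap('side','s5')['img'][90:290,150:310]; a=snap('wrist','w5')['img']
cv2.imwrite('pics/v5.png',np.hstack([cv2.resize(b,(384,480)),cv2.resize(a,(400,480))]))"
```

```text
t 7.9 yawerr deg -0.11035705531535198 tilt [ 0.  0. -1.] ex,ey,z(world) mm -29.1 0.6 202.6 open 0.05604421057620003 F [-0.6 -0.5 -0.2] grip 0.0
cm to c=.074 in tool axes at present [ -0.04  10.31 -10.74]
```

View pics/v5.png

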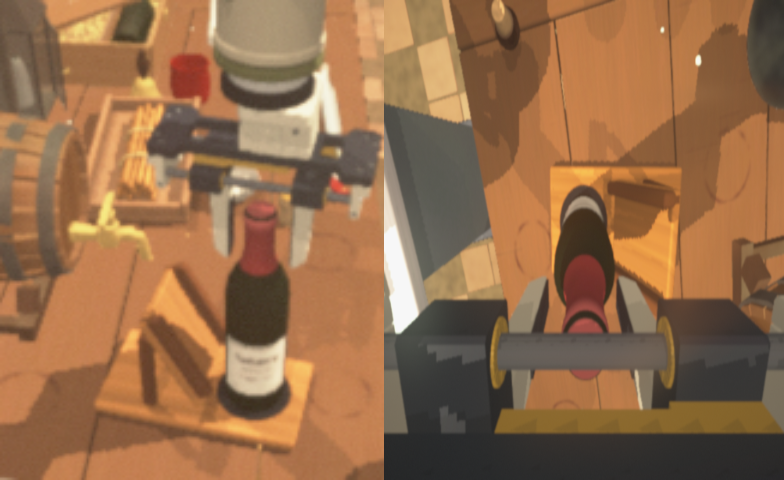

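The bottle stands upright with a visible gap to both fingers, and the pads read zero force. I'll open, lift off, and check its position against the mark.

```bash
python3 -m pendant '[[[0.7,0,0,0,0],[0.8,0,0,0,0],[0.9,0,0,0,0],[1,0,0,0,0],[1,0,0,-0.5,0],[1,0,0,-1.5,0],[1,0,0,-1.5,0],[1,0,0,-1.5,0]]]' >/dev/null;  python3 -m pendant '[[[1,0,0,-2,0],[1,0,0,-2,0],[1,0,0,-2,0],[1,0,0,-2,0],[1,0,0,0,0],[1,0,0,0,0]]]' >/dev/null;  python3 w.py; 
python3 -c "
from h import *
b=snap('side','s6')['img'][90:290,150:310].copy(); b=cv2.resize(b,(480,600))
m=np.array([.4712,-.0836,0])
for p in (m+[0,0,.257],m+[0,0,.014]):
    q=(proj('side',p)-[150,90])*3; cv2.circle(b,tuple(int(v) for v in q),4,(0,255,0),1)
q=np.array([(proj('side',m+[.04*np.cos(t),.04*np.sin(t),.014])-[150,90])*3 for t in np.linspace(0,6.28,40)]).astype(int)
cv2.polylines(b,[q],True,(0,255,0),1)
cv2.imwrite('pics/v6.png',b)"
```

```text
t 9.4 yawerr deg -0.1129136163586572 tilt [ 0.002 -0.    -1.   ] ex,ey,z(world) mm -28.8 0.6 333.4 open 0.09314605265664773 F [ 0.5  0.7 -0.7] grip 0.0
cm to c=.074 in tool axes at present [-0.04 10.27  2.35]
```

View pics/v6.png

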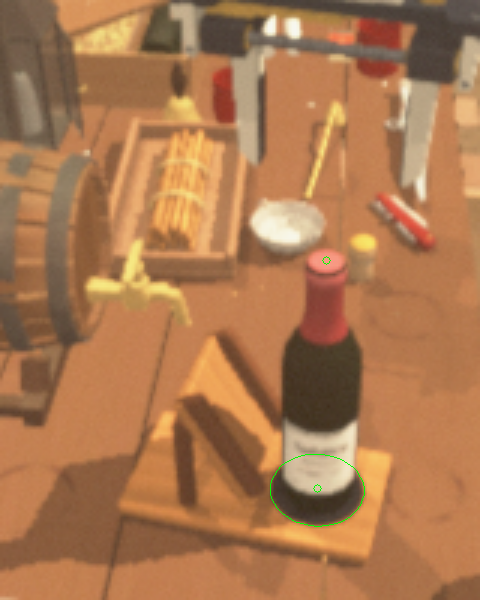

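The bottle stands upright within the mark. Its mouth at (327,260) coincides with the predicted upright point, and the gripper is clear above it.

```bash
python3 -c "
from plant import robot
print(robot.close_job())"
```

```text
the job is handed in; nothing more can be done
None
```

The half bottle is standing upright on the round dark mark, the gripper is open and clear above it, and the job is handed in; nothing else was touched.

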